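# Stand a washed flight board to drip-dry against the booth partition

### The arm

A 6-joint arm with a two-finger parallel gripper is mounted at the origin on the work surface; the furniture and walls round the work are solid. World frame = base frame: x ahead of the robot, y to its left, z up, the work surface at z = 0. Lengths are in m, angles in degrees, forces in N, time in s.
With the tool pointing down it reaches from about 0.3 to 0.75 m from the base axis. Payload 8.5 kg.
Tool frame: the origin (TCP) lies at the very end of the fingers, on their centre line; the grasp point (between the pads) lies 19 mm behind it; z points along the fingers, y is the line along which they close (so a half turn about z gives the same grasp; the last joint's range is limited). The gripper opens to 88 mm and grips with 3 to 60 N. Pads are 18 mm wide; open, the fingers measure 123 mm over their backs; the gripper's body (75 mm by 187 mm) begins 45 mm behind the grasp point.
Start: joints at [33.902, 21.807, 74.336, -0, 83.858, -12.336], TCP at [0.38, 0.397, 0.239] pointing down, gripper open.
Joint ranges: [-178.18, 178.18], [-50.72, 133.34], [12.68, 142.11], [-81.47, 261.47], [9.98, 163.14], [-165.26, 165.26]. Speed limits (degrees/s): [136.94, 136.94, 180, 180, 180, 180].

### API

Orientations are given as [roll, pitch, yaw] about the fixed x, y, z axes, in that order (R = Rz(yaw) Ry(pitch) Rx(roll)).
In Python, from station import r, imaging gives the robot as it stands.
- The arm moves only by the tool send_rows, never from a script. Its argument "plan" is text: rows parted by semicolons, each of 7 numbers parted by spaces: the closure, from 0 (fully open) to 1 (shut), then the shift along the world's x, y, z in mm, then the turn, a rotation vector about the world's x, y, z in degrees. A call has 1 to 20 rows; each row shifts and turns the commanded pose from where the row before left it; what a row does not reach is not made up. A row lasts 1/12 s, in which the tool goes at most 41.7 mm and 7.16 degrees, less where a joint would pass 70% of its speed; a pose out of reach is approached as far as the arm can. A call with a gripper value outside its range is refused whole. The fingers move at their own pace and stop on an object; the grip force is fixed at half the most. Time passes only in rows, so rows that do not move let the fingers close. It gives the time, the measured TCP pose, the force, the opening and the grip force at its end, in the units of the state.
- r.get_state(): the state, without advancing time (a new reading comes with each control period).
- imaging.grab_frame(name): name is "side" or "top" or "wrist"; returns the picture (420x560x3 uint8, red, green, blue); there is no depth.
- imaging.camera_params(name): a dict with "K" (3x3 intrinsics, pixels), "R" (3x3) and "t" (3): a world point X has camera coordinates R X + t. Camera axes: x right, y down, z forward; pixel columns grow to the right and rows downward; lengths in m; the calibration is good to about 2 mm. A picture is of the moment at which its call begins: read the wrist's pose just before it. camera_params takes no time and is no camera call; for the wrist camera it gives the pose at the moment of the call.
- r.job_done(): hands the job in; it is judged then, once.
The state is a dict: "clock": time; "q": joint angles; "qvel": joint speeds; "effort": joint torques, N m; "tcp_pos": TCP position; "eef_rot": TCP orientation; "wrist_force": force on the tool from outside, world axes, zero at the start; "wrist_torque": the same for the moment, N m; "grip_width": opening from 0.0 (shut) to 1.0 (fully open); "grasp_force": force on a finger pad.
Only numpy, scipy, OpenCV 4.12 (cv2) and the standard library are available. Lean on these libraries where they do the work, as an engineer would, in place of code of your own. Each camera call takes 0.05 s, during which the arm holds its last target. There are 200 camera calls.

### The job

Stand the washed wooden cup board up to drip-dry, handle uppermost: its square foot end down in the drainer's front channel (the one farthest from the grey booth partition) so that it cannot slide away, and one flat face leaning back squarely on the partition. Leave it leaning there by itself, steady, and leave the bell and the beaker where they stand.

Things in the scene. Friction and masses are not known exactly. Their poses are not given: they have to be found in the camera images.
- flight_board: Beech tasting board, 300 long, 18 thick, 0.19 kg: a 60 mm wide body with three 40 mm cup holes and a square foot end, then from 190 mm on a 30 mm wide handle with a round end. Starts flat. Origin on its lower face's centreline, 120 mm from the foot; +x to the handle end (at x=+180), y across, z through the thickness (0 to 18). Centre of mass near x=+25. The handle may jut past the worktop's edge.
- board_foot (a point): centre of the board's square foot end face (board x=-120, y=0, z=9 mm); same axes as the board
- board_tip (a point): centre of the round end of the handle (board x=+180, y=0, z=9 mm); same axes as the board
- drainer: Low grey plastic drainer fixed on the worktop beside the partition, 114 (x) x 160 (y), origin under its centre. +x points to the partition, y runs along it. Floor 4 mm thick; a 6 mm wide rim all round and two 6 mm ribs along y, all 13 mm high, leave three open channels each 30 mm wide, 148 mm long, 9 mm deep. Its rim stands some 10 to 40 mm off the partition.
- front_channel (a point): middle of the floor of the drainer's front channel, the one farthest from the partition (drainer x=-36, y=0, z=4 mm); same axes as the drainer
- partition_face (a point): a point on the flat upright face of the grey booth partition to the robot's right, at worktop height; y is level and points straight into the partition, x runs along the face towards the robot's rear, z up. The face is flat past the drainer's both ends and 1.4 m high.
- call_bell: desk bell, 73 mm across, 50 high; origin under it
- water_beaker: white plastic beaker, 71 mm across, 94 high; origin under it

How it is judged:
By the outcome, as a careful person would: the job done as asked, in the order asked, and still so for the second after the job is handed in, with the robot touching nothing.
It also fails if it takes over 40 s, if anything falls off the work surface, if the arm or the gripper's body presses on something with over 40 N, if the wrist force passes 120 N, or if a joint passes its speed limit or range.

## Working session

There is one attempt and no reset: what is moved stays moved. The work goes in short steps, Python scripts to look and compute and a tool call to move; the robot and the scene stay as the last step left them, time stands still between calls to the robot, and variables do not carry over. Pictures are saved under pics/ and viewed, at most 10 in all, crops included, and the job is handed in when it is done.

Besides the shell and the picture viewer there is one more tool, called after "Call:" as a command line: name --argument value ..., lists and objects as JSON in quotes. send_rows: Moves the arm, as the interface text tells. Its arguments: {"type":"object","properties":{"plan":{"type":"string"}},"required":["plan"]}

```bash
mkdir -p pics
python3 - <<'E'
from station import r, imaging
import cv2, numpy as np
for n in("side","top"):
    cv2.imwrite(f"pics/{n}0.png",imaging.grab_frame(n)[:,:,::-1])
    p=imaging.camera_params(n); print(n,np.round(p["K"],1).tolist(),np.round(p["R"],3).tolist(),np.round(-p["R"].T@p["t"],3))
s=r.get_state();print(s["clock"],s["tcp_pos"],s["eef_rot"])
E
```

```text
side [[446.6, 0.0, 279.1], [0.0, 446.6, 215.8], [0.0, 0.0, 1.0]] [[-0.81, -0.586, -0.001], [-0.32, 0.444, -0.837], [0.491, -0.678, -0.547]] [-0.056  0.849  0.529]
top [[386.2, 0.0, 283.6], [0.0, 386.2, 214.7], [0.0, 0.0, 1.0]] [[-0.005, -1.0, 0.017], [-0.99, 0.002, -0.141], [0.141, -0.018, -0.99]] [0.27  0.253 0.965]
0.1 [0.38020119 0.39709655 0.2382269 ] [-1.79931687e+02 -1.53203031e-02  1.36239642e+02]
```

View pics/side0.png

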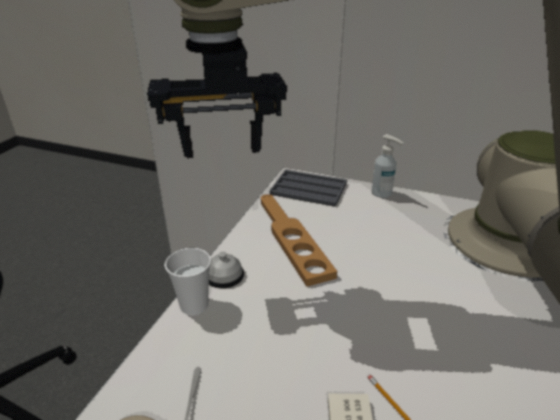

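View pics/top0.png

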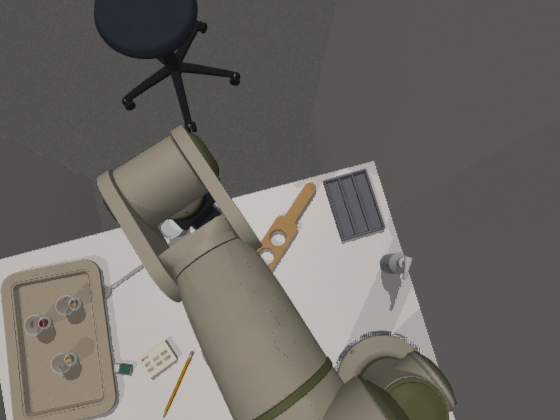

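```bash
cat > h.py <<'E'
from station import r, imaging
import cv2, numpy as np
def ray(p,uv,z):
    uv=np.atleast_2d(uv).astype(float); K,R,t=p["K"],p["R"],p["t"]
    d=(np.linalg.inv(K)@np.c_[uv,np.ones(len(uv))].T).T@R; c=-R.T@t
    return c+d*((z-c[2])/d[:,2])[:,None]
def board(im):
    h=cv2.cvtColor(im,cv2.COLOR_RGB2HSV); m=cv2.inRange(h,(5,110,60),(22,255,255))
    return m
def big(m):
    return max(cv2.findContours(m,cv2.RETR_EXTERNAL,cv2.CHAIN_APPROX_NONE)[0],key=cv2.contourArea)[:,0]
E
python3 - <<'E'
from h import *
for n,(x,y,w,h) in {"side":(170,150,230,170),"top":(160,150,300,190)}.items():
    im=cv2.imread(f"pics/{n}0.png"); p=imaging.camera_params(n)
    cv2.imwrite(f"pics/{n}c.png",cv2.resize(im[y:y+h,x:x+w],None,fx=2.6,fy=2.6,interpolation=cv2.INTER_CUBIC))
    rgb=im[:,:,::-1].copy(); m=board(rgb)
    if n=="side": m[:165]=0
    c=big(m); 
    W=ray(p,c,.018)[:,:2]
    print(n,"board",cv2.contourArea(c),cv2.boundingRect(c),np.round(cv2.boxPoints(cv2.minAreaRect(W.astype(np.float32))),3).tolist())
    g=cv2.inRange(cv2.cvtColor(rgb,cv2.COLOR_RGB2GRAY),0,90); k=np.zeros_like(g)
    x0,y0,x1,y1=(262,166,352,208) if n=="side" else (322,166,388,246)
    k[y0:y1,x0:x1]=g[y0:y1,x0:x1]
    c=big(k); q=cv2.boxPoints(cv2.minAreaRect(c))
    print("drainer",cv2.contourArea(c),np.round(cv2.boxPoints(cv2.minAreaRect(ray(p,c,.013)[:,:2].astype(np.float32))),3).tolist())
    s=cv2.approxPolyDP(c,4,True)[:,0]; print(s.tolist(),np.round(ray(p,s,.013)[:,:2],3).tolist())
E
```

```text
side board 2388.0 (262, 195, 74, 90) [[0.20499999821186066, 0.3100000023841858], [0.46299999952316284, 0.14100000262260437], [0.4970000088214874, 0.19300000369548798], [0.23899999260902405, 0.3630000054836273]]
drainer 1711.0 [[0.328000009059906, 0.10899999737739563], [0.36399999260902405, -0.014999999664723873], [0.5189999938011169, 0.029999999329447746], [0.4830000102519989, 0.15399999916553497]]
[[270, 194], [336, 205], [345, 180], [286, 170]] [[0.478, 0.148], [0.332, 0.102], [0.371, -0.01], [0.516, 0.03]]
top board 1233.0 (257, 184, 58, 86) [[0.2720000147819519, 0.2669999897480011], [0.46700000762939453, 0.14100000262260437], [0.49799999594688416, 0.18799999356269836], [0.30300000309944153, 0.3149999976158142]]
drainer 2572.0 [[0.3400000035762787, 0.09399999678134918], [0.3709999918937683, -0.014999999664723873], [0.5220000147819519, 0.028999999165534973], [0.4909999966621399, 0.1379999965429306]]
[[365, 170], [323, 182], [342, 240], [383, 228]] [[0.52, 0.029], [0.489, 0.136], [0.342, 0.092], [0.372, -0.011]]
```

View pics/sidec.png

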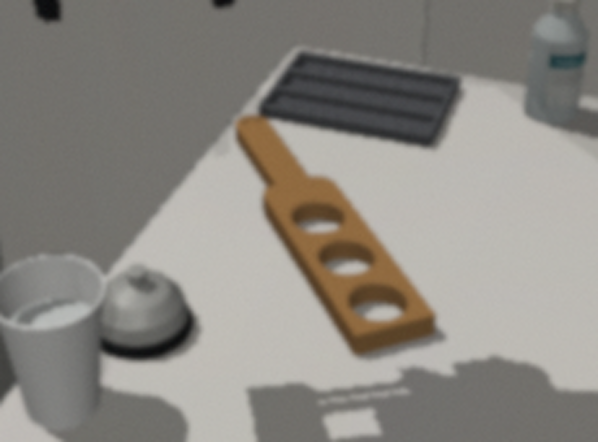

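View pics/topc.png

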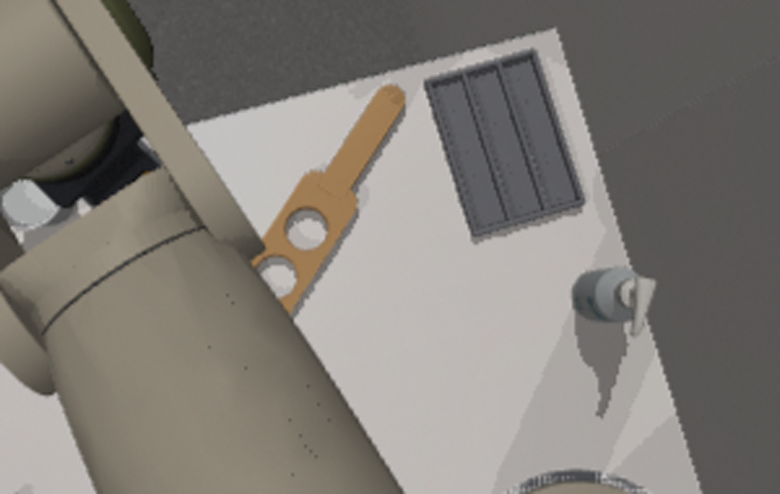

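Top crop: drainer at full-image (323–383,170–240), partition foot line from about (373,161) to (429,335), and the handle tip at about (312,186). Side crop: bell base is about (224,276), beaker base about (193,305).

Run:
```python
from h import *
im=cv2.imread("pics/top0.png"); g=cv2.cvtColor(im,cv2.COLOR_BGR2GRAY).astype(float); p=imaging.camera_params("top")
pts=[]
for y in list(range(168,240,3))+list(range(285,325,3)):
    x0=373+(y-161)*56/174; xs=np.arange(int(x0)-7,int(x0)+8); d=np.diff(g[y,xs]); i=np.argmin(d)
    if d[i]<-25: pts.append((xs[i]+.5,y))
W=ray(p,pts,0.)[:,:2]; vx,vy,a,b=cv2.fitLine(W.astype(np.float32),cv2.DIST_HUBER,0,.001,.001).ravel()
if vx<0: vx,vy=-vx,-vy
n=np.array([vy,-vx]); d=(W-[a,b])@n
print(len(pts),"partition dir deg",np.degrees(np.arctan2(vy,vx)),"pt",a,b,"res",np.std(d))
for q in ([.52,.029],[.489,.136],[.342,.092],[.372,-.011],[.431,.0615]): print(q,"dist to partition",-( (np.array(q)-[a,b])@n))
s=imaging.camera_params("side")
print("bell",ray(s,[224,276],0.)[0],"beaker",ray(s,[193,303],0.)[0])
# check tip and foot
for nme in("side","top"):
    pp=imaging.camera_params(nme); print(nme,np.round(ray(pp,[[267,197]] if nme=="side" else [[311,187]],.018),3))
w=imaging.grab_frame("wrist"); cv2.imwrite("pics/w0.png",w[:,:,::-1]); c=imaging.camera_params("wrist"); print(np.round(-c["R"].T@c["t"],3),np.round(c["R"],2).tolist())
```

```text
38 partition dir deg 15.02604 pt 0.3941577 -0.038283292 res 0.0006756690482654229
[0.52, 0.029] dist to partition 0.03235712314444673
[0.489, 0.136] dist to partition 0.14373558814126147
[0.342, 0.092] dist to partition 0.13935096270638597
[0.372, -0.011] dist to partition 0.03209498811560762
[0.431, 0.0615] dist to partition 0.08681985101896417
bell [0.38366193 0.41181351 0.        ] beaker [0.37988247 0.49323103 0.        ]
side [[0.47  0.17  0.018]]
top [[0.475 0.167 0.018]]
[0.321 0.454 0.385] [[0.69, 0.72, -0.0], [0.69, -0.66, 0.32], [0.23, -0.22, -0.95]]
```

Call:
send_rows --plan "0 -3 -25 0 0 0 2; 0 -3 -25 0 0 0 2; 0 -3 -25 0 0 0 2; 0 -3 -25 0 0 0 2; 0 -4 -25 0 0 0 1.5; 0 -4 -28 0 0 0 1.5; 0 0 0 -20 0 0 0; 0 0 0 -20 0 0 0; 0 0 0 0 0 0 0; 0 0 0 0 0 0 0"

```text
clock: 0.98
tcp_pos: [0.3602, 0.2441, 0.1986]
eef_rot: [-179.9, -0.1, 147.2]
wrist_force: [0.7, 0.4, 0.3]
grip_width: 1.0
grasp_force: 0.0
```

Run:
```python
from h import *
w=imaging.grab_frame("wrist"); cv2.imwrite("pics/w1.png",w[:,:,::-1]); c=imaging.camera_params("wrist")
def rep(n,w,c):
    m=board(w); ct=big(m); W=ray(c,ct,.018)[:,:2]; b=cv2.boxPoints(cv2.minAreaRect(W.astype(np.float32)))
    print(n,cv2.boundingRect(ct),np.round(b,4).tolist())
    k=np.array([0,0,0,0]); 
    holes=[h for h in cv2.findContours(m,cv2.RETR_CCOMP,cv2.CHAIN_APPROX_NONE)[0] if 100<cv2.contourArea(h)<.2*cv2.contourArea(ct)]
    for h in holes: print("hole",np.round(ray(c,[cv2.minEnclosingCircle(h)[0]],.018)[0],4))
rep("w",w,c)
t=imaging.grab_frame("top"); cv2.imwrite("pics/t1.png",t[:,:,::-1])
s=r.get_state();print(s["clock"],s["tcp_pos"],s["eef_rot"],s["q"])
```

```text
w (256, 376, 304, 17) [[0.5809000134468079, 0.05700000002980232], [0.6072999835014343, 0.04010000079870224], [0.8526999950408936, 0.4223000109195709], [0.8263000249862671, 0.439300000667572]]
1.0833 [0.3608256  0.24454754 0.19961506] [1.79947719e+02 4.01630739e-02 1.47259950e+02] [ 1.84880361e+01  1.25319136e+01  9.51559673e+01  1.49794773e-03
  7.22462075e+01 -3.87723877e+01]
```

View pics/w1.png

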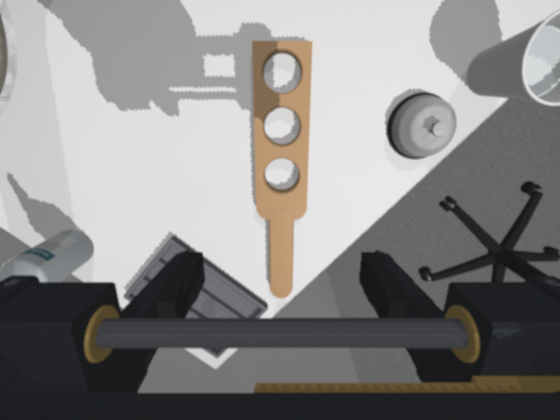

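The wrist image shows the whole board: foot edge at row 41 (cols 253–311) and handle tip at (282,298). Bell, beaker and drainer (corners about (172,235), (267,303)) are also visible.

Run:
```python
from h import *
w=cv2.imread("pics/w1.png")[:,:,::-1].copy(); c=imaging.camera_params("wrist")
m=board(w); m[310:]=0; ct=big(m)
for z in (.018,):
    W=ray(c,ct+0.0,z)[:,:2]; b=cv2.boxPoints(cv2.minAreaRect(W.astype(np.float32))); print(np.round(b,4).tolist())
row=lambda y: [np.flatnonzero(m[y])[i] for i in (0,-1)]
for y in (60,100,190,230,270): print(y,row(y),np.round(ray(c,[[(sum(row(y)))/2,y]],.018)[0],4), np.linalg.norm(np.diff(ray(c,[[row(y)[0],y],[row(y)[1]+1,y]],.018),axis=0)))
print("bell",ray(c,[422,125],.03)[0])
t=cv2.imread("pics/t1.png")[:,:,::-1].copy();p=imaging.camera_params("top");mt=board(t);mt[:180]=0;ct=big(mt)
print(cv2.boundingRect(ct),np.round(cv2.boxPoints(cv2.minAreaRect(ray(p,ct,.018)[:,:2].astype(np.float32))),4).tolist())
# drainer in wrist
for uv in ([172,235],[267,303],[124,288]): print(uv,ray(c,uv,.013)[0])
```

```text
[[0.3662000000476837, -0.051899999380111694], [0.3702000081539154, -0.054499998688697815], [0.38190001249313354, -0.0364999994635582], [0.37779998779296875, -0.033900000154972076]]Traceback (most recent call last):
  File "<stdin>", line 7, in <module>
  File "<stdin>", line 6, in <lambda>
IndexError: index 0 is out of bounds for axis 0 with size 0
```

Run:
```python
from h import *
w=cv2.imread("pics/w1.png")[:,:,::-1].copy(); c=imaging.camera_params("wrist")
h=cv2.cvtColor(w,cv2.COLOR_RGB2HSV); print(h[150,303],h[250,282],h[60,300])
m=cv2.inRange(h,(5,70,60),(25,255,255)); m[310:]=0; ct=big(m)
W=ray(c,ct,.018)[:,:2]; print(np.round(cv2.boxPoints(cv2.minAreaRect(W.astype(np.float32))),4).tolist())
row=lambda y: ct[ct[:,1]==y][:,0]
for y in (60,100,190,230,270):
    a,b=row(y).min(),row(y).max()+1; P=ray(c,[[a,y],[b,y]],.018); print(y,a,b,np.round(P.mean(0)[:2],4),np.linalg.norm(P[1]-P[0]))
print("tip/foot",ray(c,[[282,298.5],[282,41]],.018)[:,:2].round(4).tolist(),"bell",ray(c,[422,125],.03)[0])
for uv in ([172,235],[267,303],[124,288]): print(uv,ray(c,uv,.013)[0])
```

```text
[ 16  97 190] [ 16  99 190] [ 15  99 160]
[[0.21979999542236328, 0.3000999987125397], [0.46939998865127563, 0.13779999315738678], [0.5016000270843506, 0.18729999661445618], [0.25200000405311584, 0.3495999872684479]]
60 253 311 [0.2505 0.316 ] 0.05882212190029487
100 254 310 [0.2825 0.2954] 0.05912151216002609
190 256 307 [0.3647 0.242 ] 0.05931242079478335
230 270 293 [0.407  0.2148] 0.028013531956718723
270 270 292 [0.4532 0.1844] 0.028125405381333294
tip/foot [[0.4899, 0.1623], [0.2362, 0.3251]] bell [0.38245896 0.40494743 0.03      ]
[172, 235] [0.34080577 0.09546915 0.013     ]
[267, 303] [0.48799666 0.13943866 0.013     ]
[124, 288] [ 0.36575109 -0.00716672  0.013     ]
```

Call:
send_rows --plan "0 2 -1 -30 0 0 0; 0 2 -1 -35 0 0 0; 0 2 -1 -35 0 0 0; 0 0 0 -35 0 0 0; 0 0 0 -30 0 0 0; 0 0 0 -15 0 0 0; 0 0 0 -10 0 0 0; 0 0 0 -5 0 0 0; 0 0 0 0 0 0 0; 1 0 0 0 0 0 0; 1 0 0 0 0 0 0; 1 0 0 0 0 0 0; 1 0 0 0 0 0 0; 1 0 0 0 0 0 0; 1 0 0 0 0 0 0; 1 0 0 0 0 0 0; 1 0 0 0 0 0 0"

```text
clock: 2.5
tcp_pos: [0.3665, 0.2412, 0.0042]
eef_rot: [180.0, 0.0, 147.2]
wrist_force: [-0.6, -1.2, 7.5]
grip_width: 0.674
grasp_force: 30.0
```

Call:
send_rows --plan "1 0 0 10 0 0 0; 1 0 0 25 0 0 0; 1 0 0 32 0 0 -6; 1 0 0 32 0 0 -6; 1 0 0 32 0 0 -6; 1 0 0 32 0 0 -6; 1 0 0 32 0 0 -6; 1 0 0 32 0 0 -6; 1 0 0 0 0 0 -6.3; 1 0 0 0 0 0 0; 1 0 0 0 0 0 0"

```text
clock: 3.42
tcp_pos: [0.3659, 0.241, 0.2302]
eef_rot: [-179.9, 0.0, 105.1]
wrist_force: [0.8, -0.3, -1.1]
grip_width: 0.677
grasp_force: 30.0
```

Call:
send_rows --plan "1 0 0 0 -4.8 -1.3 0; 1 0 0 0 -4.8 -1.3 0; 1 0 0 0 -4.8 -1.3 0; 1 0 0 0 -4.8 -1.3 0; 1 0 0 0 -4.8 -1.3 0; 1 0 0 0 -4.8 -1.3 0; 1 0 0 0 -4.8 -1.3 0; 1 0 0 0 0 0 0; 1 0 0 0 0 0 0"

```text
clock: 4.17
tcp_pos: [0.3659, 0.2416, 0.2293]
eef_rot: [-179.8, 34.7, 105.3]
wrist_force: [0.3, 0.5, -2.0]
grip_width: 0.682
grasp_force: 30.0
```

Run:
```python
from h import *
s=r.get_state();print(s["clock"],s["tcp_pos"],s["eef_rot"],s["q"])
```

```text
4.1667 [0.36587567 0.24160879 0.22925706] [-179.81746876   34.72863674  105.2690309 ] [ 35.51546505  19.86023339  87.02921644 -32.27493572  87.29070633
  25.98550105]
```

Call:
send_rows --plan "1 0 -4 0 -4.8 -1.3 0; 1 0 -4 0 -4.8 -1.3 0; 1 0 -4 0 -4.8 -1.3 0; 1 0 -4 0 -4.8 -1.3 0; 1 0 -4 0 -4.8 -1.3 0; 1 0 -4 0 -4.8 -1.3 0; 1 0 -4 0 -4.8 -1.3 0; 1 0 0 0 0 0 0; 1 0 0 0 0 0 0"

```text
clock: 4.92
tcp_pos: [0.3665, 0.2128, 0.23]
eef_rot: [179.9, 69.4, 105.0]
wrist_force: [-0.7, -0.2, -0.8]
grip_width: 0.681
grasp_force: 30.0
```

Run:
```python
from h import *
s=r.get_state();print(s["clock"],s["tcp_pos"],s["eef_rot"],s["q"])
for n in ("side",):
    cv2.imwrite(f"pics/{n}2.png",imaging.grab_frame(n)[:,:,::-1])
```

```text
4.9167 [0.36649295 0.21284507 0.23001208] [179.94035305  69.41224198 104.97411869] [ 42.4505988   31.11367534  90.59039588 -57.68422595 100.47926331
  39.84300637]
```

View pics/side2.png

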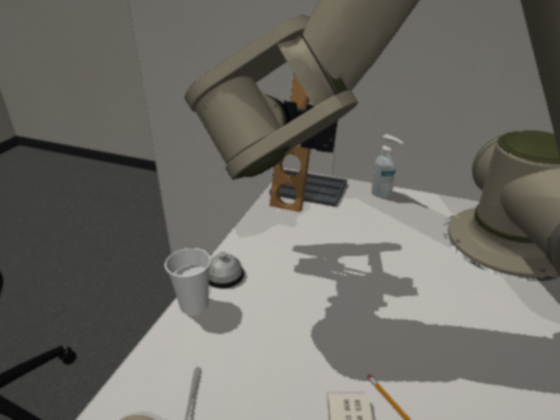

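The side view shows the board upright in the gripper, with the foot edge at about (271,205)–(302,211). Bell and beaker are untouched. I'll carry it over the channel.

Call:
send_rows --plan "1 10 -25 0 0 0 0; 1 10 -25 0 0 0 0; 1 10 -25 0 0 0 0; 1 10 -25 0 0 0 0; 1 10 -25 0 0 0 0; 1 10 -25 0 0 0 0; 1 8.5 -20.5 0 0 0 0; 1 0 0 -20 0 0 0; 1 0 0 -20 0 0 0; 1 0 0 -15 0 0 0; 1 0 0 0 0 0 0; 1 0 0 0 0 0 0"

```text
clock: 5.97
tcp_pos: [0.4351, 0.0425, 0.1763]
eef_rot: [179.4, 69.5, 104.4]
wrist_force: [0.7, 0.8, -1.1]
grip_width: 0.676
grasp_force: 30.0
```

```bash
cat >> h.py <<'E'
e=np.array([.2593,-.9658,0]); yd=np.array([.9658,.2593,0]); Z=np.array([0,0,1.])
def proj(p,X):
    X=np.atleast_2d(X)@p["R"].T+p["t"]; x=X@p["K"].T; return x[:,:2]/x[:,2:]
def foot(s,l=.155):
    from scipy.spatial.transform import Rotation as Ro
    R=Ro.from_euler("xyz",s["eef_rot"],degrees=True).as_matrix(); n=-R[:,2]; y=R[:,1]; y=y*np.sign(y@yd); u=np.cross(y,n); u*=np.sign(u[2])
    L=s["tcp_pos"]-l*u-.004*n
    return L,u,n,y
def rep(s):
    L,u,n,y=foot(s); d=lambda P:-((P[:2]-[.3942,-.0383])@e[:2])
    print("L",L.round(4),"dist",d(L),"front",d(L+.018*n),"tip",d(L+.3*u),"tilt",np.degrees(np.arccos(u[2])),"along",(L-[.4205,.0965,0])@yd,"yawerr",np.degrees(np.arcsin(y@e)),"roll",np.degrees(np.arcsin(y[2])))
    return L,u,n,y
E
python3 - <<'E'
from h import *
s=r.get_state();L,u,n,y=rep(s);print(s["clock"],s["tcp_pos"],s["eef_rot"])
p=imaging.camera_params("side");im=imaging.grab_frame("side")
cor=[L+.018*n+k*.03*y for k in(-1,1)]+[L+k*.03*y for k in(-1,1)]
print("pred foot corners upper-,upper+,lower-,lower+",proj(p,cor).round(1).tolist())
x,y0,w,h=235,120,140,100
cv2.imwrite("pics/s3.png",cv2.resize(im[y0:y0+h,x:x+w,::-1],None,fx=5,fy=5,interpolation=cv2.INTER_CUBIC))
E
```

```text
L [0.4226 0.0913 0.0297] dist 0.11785098270681954 front 0.13471549357050816 tip 0.012982997715735797 tilt 20.46153947416992 along 0.0006827995175370067 yawerr 0.0007438068972313395 roll 0.2265074477926051
5.9667 [0.43510763 0.04248713 0.17630848] [179.35204352  69.53846053 104.42066156]
pred foot corners upper-,upper+,lower-,lower+ [[314.7, 187.9], [289.4, 183.2], [316.8, 186.9], [291.8, 182.3]]
```

View pics/s3.png

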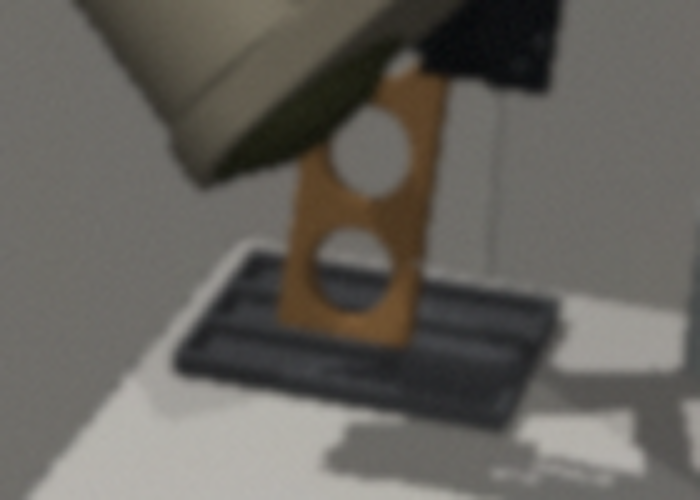

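Crop shows the foot edge at full-image (317,189)–(291,185), hovering over the front channel. The drainer's lower front edge runs from (334,206) to (271,194.4). Comparing that with predictions.

Run:
```python
from h import *
p=imaging.camera_params("side")
F=np.array([.4205,.0965,0])
print("front bottom corners pred",proj(p,[F-.021*e-.08*yd,F-.021*e+.08*yd]).round(1).tolist())
print("front top",proj(p,[F-.021*e-.08*yd+.013*Z,F-.021*e+.08*yd+.013*Z]).round(1).tolist())
print("back top",proj(p,[F+.093*e-.08*yd+.013*Z,F+.093*e+.08*yd+.013*Z]).round(1).tolist(),"meas 345,180 / 286,170")
t=imaging.camera_params("top"); print("top pred",proj(t,[F+a*e+b*yd+.013*Z for a in(-.021,.093) for b in(-.08,.08)]).round(1).tolist())
```

```text
front bottom corners pred [[334.6, 208.0], [267.9, 195.0]]
front top [[335.0, 203.0], [267.8, 190.2]]
back top [[347.2, 179.8], [284.8, 169.0]] meas 345,180 / 286,170
top pred [[340.5, 241.8], [322.5, 180.7], [384.3, 229.8], [365.5, 169.3]]
```

Call:
send_rows --plan "1 1 -4 0 0 0 0; 1 0 0 -8 0 0 0; 1 0 0 -6 0 0 0; 1 0 0 -4 0 0 0; 1 0 0 -2 0 0 0; 1 0 0 0 0 0 0; 1 0 0 0 0 0 0"

```text
clock: 6.6
tcp_pos: [0.4359, 0.0388, 0.1556]
eef_rot: [179.5, 69.6, 104.6]
wrist_force: [0.4, 0.6, -1.2]
grip_width: 0.676
grasp_force: 30.0
```

Run:
```python
from h import *
s=r.get_state();L,u,n,y=rep(s);print(s["wrist_force"],s["tcp_pos"])
p=imaging.camera_params("side");im=imaging.grab_frame("side")
print(proj(p,[L+.018*n+k*.03*y for k in(-1,1)]).round(1).tolist())
x,y0,w,h=235,120,140,100
cv2.imwrite("pics/s4.png",cv2.resize(im[y0:y0+h,x:x+w,::-1],None,fx=5,fy=5,interpolation=cv2.INTER_CUBIC))
```

```text
L [0.4233 0.0874 0.0089] dist 0.11384156941069436 front 0.13071532640528166 tip 0.009387984598151624 tilt 20.376470041516022 along 0.00033675067553518603 yawerr -0.05747578723738316 roll 0.17896958904873575
[ 0.41428184  0.55274099 -1.20419793] [0.43592355 0.03877861 0.15562861]
[[315.0, 195.1], [290.0, 190.4]]
```

View pics/s4.png

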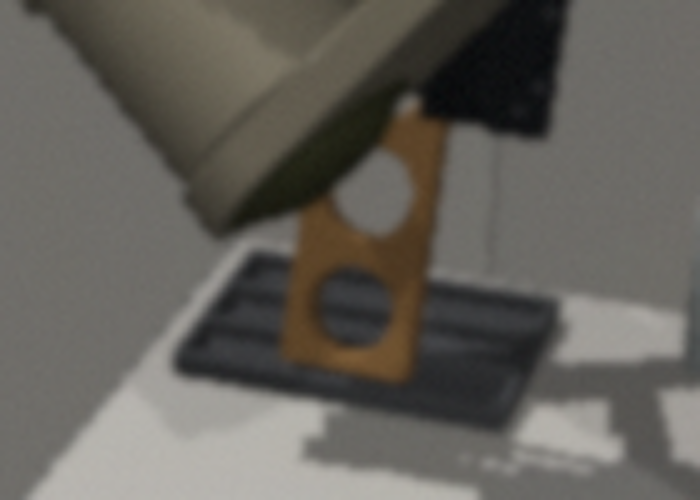

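The foot edge (crop (285,360)–(408,383)) sits within the front channel, clear of the rim. I'll lower it to contact.

Call:
send_rows --plan "1 0 0 -1.5 0 0 0; 1 0 0 -1.5 0 0 0; 1 0 0 -1 0 0 0; 1 0 0 0 0 0 0; 1 0 0 0 0 0 0"

```text
clock: 7.07
tcp_pos: [0.4361, 0.0385, 0.1526]
eef_rot: [179.3, 69.7, 104.4]
wrist_force: [-0.2, -1.2, 4.7]
grip_width: 0.674
grasp_force: 30.0
```

Call:
send_rows --plan "1 0 0 0.6 0 0 0; 1 -0.5 2 0 0 0 0; 1 -0.5 2 0 0 0 0; 1 0 0 0 0 0 0; 1 0 0 0 0 0 0"

```text
clock: 7.48
tcp_pos: [0.4351, 0.0424, 0.1536]
eef_rot: [179.3, 69.8, 104.4]
wrist_force: [1.3, -4.3, 8.1]
grip_width: 0.675
grasp_force: 30.0
```

Call:
send_rows --plan "1 -0.4 1.5 0 0 0 0; 1 0 0 0 0 0 0; 1 0 0 0 0 0 0"

```text
clock: 7.73
tcp_pos: [0.4348, 0.0438, 0.1539]
eef_rot: [179.2, 69.9, 104.3]
wrist_force: [1.7, -4.6, 9.5]
grip_width: 0.677
grasp_force: 30.0
```

Call:
send_rows --plan "1 0 0 1 0 0 0; 1 0 0 0 0 0 0; 1 0 0 0 0 0 0"

```text
clock: 7.98
tcp_pos: [0.4345, 0.0443, 0.1534]
eef_rot: [179.4, 69.6, 104.5]
wrist_force: [0.6, -1.1, 2.3]
grip_width: 0.677
grasp_force: 30.0
```

Run:
```python
from h import *
s=r.get_state();L,u,n,y=rep(s);print(s["wrist_force"],s["tcp_pos"])
p=imaging.camera_params("side");im=imaging.grab_frame("side")
print(proj(p,[L+.018*n+k*.03*y for k in(-1,1)]).round(1).tolist())
x,y0,w,h=235,120,140,100
cv2.imwrite("pics/s5.png",cv2.resize(im[y0:y0+h,x:x+w,::-1],None,fx=5,fy=5,interpolation=cv2.INTER_CUBIC))
```

```text
L [0.422  0.0929 0.0067] dist 0.11955102723869014 front 0.13642429951407406 tip 0.015075741144207143 tilt 20.381152786824085 along 0.0005102218809988167 yawerr -0.060511086823690684 roll 0.21216294907651048
[ 0.58827522 -1.08376114  2.31660663] [0.43453409 0.04430548 0.15335507]
[[314.1, 197.2], [289.1, 192.4]]
```

View pics/s5.png

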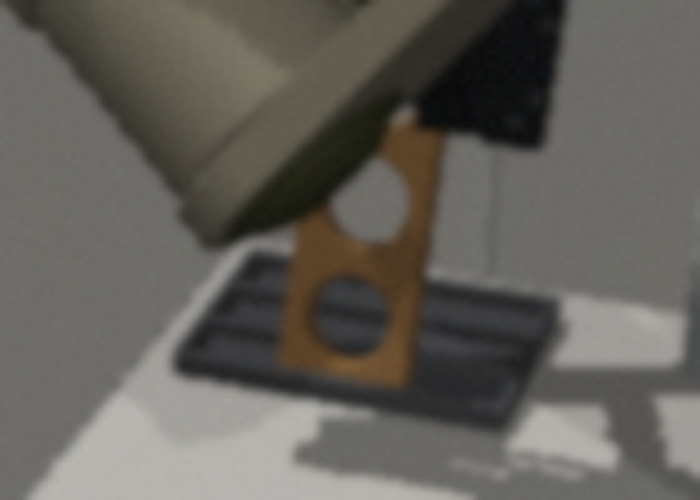

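The foot edge is at crop (282,365)–(405,387), inside the channel and against the front side. Now leaning it back.

Call:
send_rows --plan "1 0.7 -2.4 -0.9 0.97 0.26 0; 1 0.7 -2.4 -0.9 0.97 0.26 0; 1 0.3 -1.2 -0.5 0.48 0.13 0; 1 0 0 0 0 0 0; 1 0 0 0 0 0 0"

```text
clock: 8.45
tcp_pos: [0.4362, 0.038, 0.1511]
eef_rot: [179.4, 67.1, 104.5]
wrist_force: [0.1, -0.9, 1.6]
grip_width: 0.673
grasp_force: 30.0
```

Call:
send_rows --plan "1 0.3 -1.2 -0.5 0.48 0.13 0; 1 0 0 0 0 0 0; 1 0 0 0 0 0 0"

```text
clock: 8.7
tcp_pos: [0.4365, 0.037, 0.1506]
eef_rot: [179.5, 66.6, 104.6]
wrist_force: [0.6, -1.2, 2.9]
grip_width: 0.673
grasp_force: 30.0
```

Call:
send_rows --plan "1 0.3 -1.2 -0.5 0.48 0.13 0; 1 0 0 0 0 0 0; 1 0 0 0 0 0 0"

```text
clock: 8.95
tcp_pos: [0.4368, 0.0358, 0.1501]
eef_rot: [179.5, 66.1, 104.6]
wrist_force: [0.4, -1.7, 2.7]
grip_width: 0.678
grasp_force: 30.0
```

Run:
```python
from h import *
s=r.get_state();rep(s);print(s["wrist_force"],s["wrist_torque"],s["tcp_pos"])
```

```text
L [0.422  0.093  0.0068] dist 0.11956778743150016 front 0.1360266241238846 tip -0.001891595020727799 tilt 23.883327928161787 along 0.00051105508935014 yawerr -0.03294853225307019 roll 0.21129730802594618
[ 0.41412892 -1.6979937   2.72158196] [-0.15068388  0.02376035  0.02094838] [0.43682543 0.03575681 0.15009999]
```

Call:
send_rows --plan "1 0.3 -1.2 -0.5 0.48 0.13 0; 1 0 0 0 0 0 0; 1 0 0 0 0 0 0"

```text
clock: 9.2
tcp_pos: [0.4371, 0.0345, 0.1496]
eef_rot: [179.5, 65.6, 104.6]
wrist_force: [0.5, -2.4, 3.0]
grip_width: 0.677
grasp_force: 30.0
```

Call:
send_rows --plan "1 0.3 -1.2 -0.5 0.48 0.13 0; 1 0 0 0 0 0 0; 1 0 0 0 0 0 0"

```text
clock: 9.45
tcp_pos: [0.4374, 0.0337, 0.1493]
eef_rot: [179.4, 65.1, 104.6]
wrist_force: [-0.7, 4.1, 5.6]
grip_width: 0.681
grasp_force: 30.0
```

Run:
```python
from h import *
s=r.get_state();rep(s);print(s["wrist_force"],s["wrist_torque"],s["tcp_pos"])
```

```text
L [0.4219 0.0933 0.007 ] dist 0.11989814582401881 front 0.13622711381911567 tip -0.006336218552039024 tilt 24.884615270926773 along 0.0005641910619374124 yawerr -0.06182404936014663 roll 0.23204023596109682
[-0.74487155  4.12718035  5.570484  ] [-0.3576068  -0.02090017 -0.12987152] [0.43742365 0.03367516 0.14930104]
```

Call:
send_rows --plan "0.25 0 0 0 0 0 0; 0.2 0 0 0 0 0 0; 0.1 0 0 0 0 0 0; 0 0 0 0 0 0 0; 0 0 0 0 0 0 0; 0 0 0 0 0 0 0; 0 0 0 0 0 0 0; 0 0 0 0 0 0 0; 0 0 0 0 0 0 0"

```text
clock: 10.2
tcp_pos: [0.4374, 0.0334, 0.149]
eef_rot: [179.5, 65.1, 104.6]
wrist_force: [0.2, 0.9, 0.1]
grip_width: 0.999
grasp_force: 0.0
```

Call:
send_rows --plan "0 -2.4 8.8 4.2 0 0 0; 0 -2.4 8.8 4.2 0 0 0; 0 -3.6 13.2 6.3 0 0 0; 0 -4.8 17.6 8.4 0 0 0; 0 -6 22 10.5 0 0 0; 0 -6 22 10.5 0 0 0; 0 -6 22 15 0 0 0; 0 -6 22 20 0 0 0; 0 -3 10 10 0 0 0; 0 0 0 0 0 0 0; 0 0 0 0 0 0 0; 0 0 0 0 0 0 0; 0 0 0 0 0 0 0; 0 0 0 0 0 0 0"

```text
clock: 11.37
tcp_pos: [0.3972, 0.1791, 0.2376]
eef_rot: [179.7, 65.2, 104.8]
wrist_force: [0.8, -0.1, -0.1]
grip_width: 0.999
grasp_force: 0.0
```

Run:
```python
from h import *
s=r.get_state();print(s["clock"],s["tcp_pos"],s["wrist_force"],s["grip_width"])
ims=[imaging.grab_frame(n)[90:250,a:a+200,::-1] for n,a in(("side",180),("top",260))]
cv2.imwrite("pics/end.png",cv2.resize(np.hstack(ims),None,fx=2,fy=2,interpolation=cv2.INTER_CUBIC))
```

```text
11.3667 [0.39715013 0.17914826 0.23760372] [ 0.82352401 -0.09650569 -0.10580691] 0.9989214626594451
```

View pics/end.png

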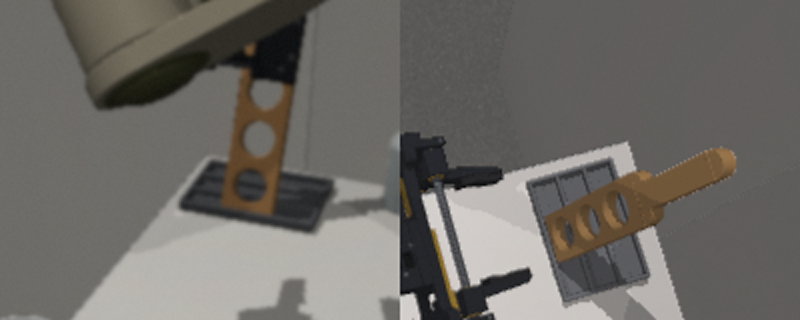

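The end view shows the board leaning on the partition, free of the gripper. The top view puts its foot edge at about (332,199)–(340,221). Next I'll check seating, squareness and steadiness.

Call:
send_rows --plan "0 -6 22 15 0 0 0; 0 -6 22 15 0 0 0; 0 0 0 0 0 0 0; 0 0 0 0 0 0 0; 0 0 0 0 0 0 0; 0 0 0 0 0 0 0; 0 0 0 0 0 0 0; 0 0 0 0 0 0 0; 0 0 0 0 0 0 0; 0 0 0 0 0 0 0"

```text
clock: 12.3
tcp_pos: [0.3852, 0.2236, 0.268]
eef_rot: [179.6, 65.1, 104.6]
wrist_force: [-0.6, -0.1, -0.5]
grip_width: 1.001
grasp_force: 0.0
```

Run:
```python
from h import *
p=imaging.camera_params("top"); old=cv2.imread("pics/end.png"); im=imaging.grab_frame("top")
h=cv2.cvtColor(im,cv2.COLOR_RGB2HSV); m=cv2.inRange(h,(5,70,60),(25,255,255)); m[:,:325]=0; m[:150]=0
c=big(m); print(cv2.boundingRect(c),cv2.approxPolyDP(c,2.5,True)[:,0].tolist())
th=np.radians(23.8)
d=lambda P:-((P[:2]-[.3942,-.0383])@e[:2])
for D,z0 in((.1215,.004),(.128,.013)):
    L=np.array([.3942,-.0383,0])-D*e; L+=yd*((np.array([.4205,.0965,0])-L)@yd); L[2]=z0
    t=np.arcsin(D/.3); u=e*np.sin(t)+Z*np.cos(t); n=-e*np.cos(t)+Z*np.sin(t)
    P=[L+.018*n-.03*yd,L+.018*n+.03*yd,L+.018*n+.19*u-.03*yd,L+.018*n+.19*u+.03*yd,L+.3*u+.009*n]
    print("pred",D,proj(p,P).round(1).tolist(),"side",proj(imaging.camera_params("side"),P[:2]).round(1).tolist())
s=imaging.grab_frame("side");hs=cv2.cvtColor(s,cv2.COLOR_RGB2HSV); k=cv2.inRange(hs,(5,90,50),(25,255,255)); k[:110]=0;k[:,:250]=0;k[225:]=0
cs=big(k); print(cv2.boundingRect(cs),cv2.approxPolyDP(cs,2,True)[:,0].tolist())
```

```text
(332, 164, 96, 57) [[425, 165], [413, 165], [388, 178], [383, 175], [373, 177], [332, 198], [338, 219], [388, 201], [394, 190], [425, 177]]
pred 0.1215 [[337.1, 221.9], [330.4, 199.0], [385.9, 201.8], [377.3, 174.4], [423.2, 169.6]] side [[314.1, 198.1], [289.1, 193.4]]
pred 0.128 [[335.3, 222.1], [328.5, 199.0], [385.9, 201.5], [377.2, 173.8], [424.6, 168.7]] side [[313.4, 195.9], [288.2, 191.1]]
(291, 112, 38, 85) [[323, 112], [319, 125], [301, 123], [291, 192], [310, 196], [317, 194], [328, 117]]
```

```bash
python3 -c "
from station import r
print(r.job_done())"
```

```text
the job is handed in; nothing more can be done
None
```

The cup board is leaning on the partition by itself, handle up, with its foot in the drainer's front channel. The gripper is clear and I never touched the bell or beaker; I handed the job in at about 12.4 s, and no verdict came back.

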